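# Load a control module under the sprung contact flap of a test jig

### The job

Load the test jig: press down the jig's ribbed thumb bar with one fingertip and keep the sprung contact flap held up, while the other fingertip pushes the black control module along the feed guides, under the flap, fully home against the end stop. Then let the bar go so that the flap comes down on the module, and draw the hand clear; push only, never pinch or lift the module, and leave the other things on the bench where they are.

Things in the scene. Friction and masses are not known exactly. Their poses are not given: they have to be found in the camera images.
- test_jig: Module test jig, fixed to the bench: dark steel plate (x -78..34, y -43..75 mm, top at z 10) with two white feed guides. Origin on the bench under the feed channel's centre line; +x = feed direction (to the end stop), +y = from channel to thumb bar, z up. It stands left of the robot, turned 0 to 0.6 rad; all positions in these notes are in its frame, in mm.
- feed_mouth (a point): Open (-x) end of the feed channel, on the centre line at ledge height (jig -71, 0, 26). The ledges (tops z = 26) carry the module's side edges; between them, y = -17..17, is an open slot down to z = 10 in which a fingertip can travel behind the module. Guide walls at y = +-22.7..28, tops z = 35. Guides run x = -71..27.
- nest_home (a point): Point fixed on the jig where the module's origin is when it is fully home (jig 2, 0, 26). The end stop's face is at x = 22, its top at z = 35.
- flap_hinge (a point): Point on the hinge shaft (jig 0, 32, 42), which runs along the jig's x. The flap and the thumb bar are one rigid see-saw on it: pressing the bar (+y side) down lifts the flap (over the channel). Lugs and shaft stand up to z = 48.
- contact_flap (a joint): Flap angle, rad: 0 shut on the empty nest, about 0.20 resting on a module that is home, 0.70 open stop. A torsion spring always shuts it (0.06 N m shut, 0.13 N m open: 2 to 8 N at the bar). Shut, it blocks the module's front at jig x = -8, and pushing the module against it does not open it; from 0.3 rad up the module passes freely.
- flap_edge (a point): Middle of the flap's free edge (moves with it): steel plate over jig x = -14..24, 40 mm from edge to hinge, with a grey contact block (x = -8..20, y = -4..13 when down on a module) under it. Wide open this edge is about 70 mm above the bench, so keep the hand's body above that.
- thumb_bar (a point): Centre of the top of the ribbed thumb bar (moves with the flap): plate 90 mm along jig x (-75..15), 26 mm wide. Shut: centre at y = 60, z = 44, rising 0.55 rad outwards, outer edge z = 51. Pressed to 0.55 rad it is level: y = 44..70, top z = 29; at 0.70 rad its middle is at z = 25. A fingertip may slide along x while pressing.
- control_module: Black potted module, 37 x 40 mm, on an aluminium plate 40 (x) x 44 (y) mm, 12 mm high in all, brass contact pads on top, 0.04-0.09 kg. Origin: centre of its underside; +x = the end that goes in first. Starts on the ledges in front of the flap at jig x = -44..-31, lined up with the channel (0.7 mm play each side).
- pcb_module: Bystander: small green circuit module, 36 x 44 x 6 mm, lying loose on the bench to the right of the jig. Origin at the centre of its underside.
- tweezers: Bystander: steel tweezers, 12 x 119 x 9 mm, lying to the left of the jig. Origin at the centre of the underside.
- chip_tray: Bystander: small clear tray, 44 x 52 x 8 mm, with a chip in it. Origin at the centre of the underside.
- flux_syringe: Bystander: amber syringe, 31 x 137 x 23 mm, right front of the bench.
- tape_roll_1: Bystander: orange tape roll, 62 mm across, 20 mm high.
- driver_blue: Bystander: blue screwdriver, 142 mm long.
- side_cutter: Bystander: side cutters with orange grips, 118 mm long.
- loupe: Bystander: black eye loupe, 35 mm across, 26 mm high.
Mind the look-alikes: they are no part of the job. There is more than one size of the control_module; the job needs the largest.

How it is judged:
On the way, in this order (a step that is already met when the one before it is completed fails the run):
1. a fingertip holds the thumb bar down and the flap open while the module is still in front of the flap (value of joint contact_flap above 0.3 rad and contact force between the fingers and contact_flap above 0.3 N and x of control_module in the frame of test_jig below -0.02 m), for 0.1 s.
2. the module is home against the end stop while the fingertip still holds the flap open (value of joint contact_flap above 0.3 rad and contact force between the fingers and contact_flap above 0.3 N and x of control_module in the frame of test_jig above -0.001 m), for 0.1 s.
At the end, for the whole second after the job is handed in: The module lies flat on the ledges within 3 mm of the end stop and at rest, and the released flap rests on it (flap angle between 0.13 and 0.27 rad; it is 0 on an empty nest) (x of control_module in the frame of test_jig above -0.001 m and z of control_module in the frame of test_jig between 0.024 and 0.028 m and angle between control_module's own z axis and vertical below 0.08 rad and value of joint contact_flap between 0.13 and 0.27 rad and linear speed of control_module below 0.01 m/s); the robot touches nothing.
It fails at once if the module is lifted off the ledges (z of control_module in the frame of test_jig above 0.036 m).
It fails at once if the module is tipped (angle between control_module's own z axis and vertical above 0.3 rad).
It fails at once if the module is rammed (more than 40 N from the fingers) (contact force between the fingers and control_module above 40 N).
It fails at once if the flap or thumb bar is forced (more than 40 N) (contact force between the fingers and contact_flap above 40 N).
It fails at once if a bystander is moved by more than 30 mm (distance of any of pcb_module, tweezers, chip_tray, flux_syringe, tape_roll_1, driver_blue, side_cutter, loupe from where it was at the start of the episode above 0.03 m).
It also fails if it takes over 34 s, if anything falls off the work surface, if the arm or the gripper's body presses on something with over 40 N, if the wrist force passes 120 N, or if a joint passes its speed limit or range.

### The arm

A 6-joint arm with a two-finger parallel gripper is mounted at the origin on a cart in front of the work surface, level with it; the furniture and walls round the work are solid. World frame = base frame: x ahead of the robot, y to its left, z up, the work surface at z = 0. Lengths are in m, angles in rad, forces in N, time in s.
With the tool pointing down it reaches from about 0.325 to 0.775 m from the base axis. Payload 9.3 kg.
Tool frame: the origin (TCP) lies between the finger pads; the fingertips stand bot.tip_reach ahead of it and the grasp point (between the pads) lies 3 mm ahead of it (bot.tip_reach is the distance from the TCP to the fingertips, in m); z points along the fingers, y is the line along which they close (so a half turn about z gives the same grasp; the last joint's range is limited). The gripper opens to 85 mm and grips with 20 to 120 N. Pads are 22 mm wide; open, the fingers measure 114 mm over their backs; the gripper's body (76 mm by 85 mm) begins 54 mm behind the grasp point. The pads swing forward as they close: fully open they stand 13 mm farther back than shut.
Start: joints at [-1.457, 0.259, 0.021, 1.334, 0, 1.418], TCP at [0.145, -0.531, 0.253] pointing down, gripper open.
Joint ranges: [-3.04, 3.04], [-0.91, 1.82], [-1.04, 1.36], [-1.92, 1.95], [-1.52, 1.45], [-3.14, 3.14]. Speed limits (rad/s): [2.22, 2.22, 2.79, 3.14, 3.14, 3.14].

### API

Orientations are given as a 3x3 rotation matrix whose columns are the frame's x, y, z axes.
In Python, from plant import bot, read_camera, camera_params gives the robot as it stands. The module is installed in compiled form; this text tells all that it offers.
- The arm moves only by the tool jog_arm, never from a script. Its argument "commands" is one flat list of numbers, 7 for each row, row after row: the turn, a rotation vector about the world's x, y, z in units of 0.08 rad (1.0 is 0.08 rad), then the shift along the world's x, y, z in units of 0.04 m (1.0 is 0.04 m), then the closure, from 0 (fully open) to 1 (shut). In form: [rx, ry, rz, x, y, z, fingers, rx, ry, rz, x, y, z, fingers, ...]. A call has 1 to 20 rows; each row shifts and turns the commanded pose from where the row before left it; what a row does not reach is not made up. A row lasts 1/12 s, in which the tool goes at most 41.7 mm and 7.16 degrees, less where a joint would pass 70% of its speed; a pose out of reach is approached as far as the arm can. A call with a number of a shift or a turn outside -1 to 1 is refused whole. A call with a gripper value outside its range is refused whole. The fingers move at their own pace and stop on an object; the grip force is fixed at half the most. Time passes only in rows, so rows that do not move let the fingers close. It gives the time, the measured TCP pose, the force, the opening and the grip force at its end, in the units of the state.
- bot.get_obs(): the state, without advancing time (a new reading comes with each control period).
- read_camera(name): name is "side" or "top"; returns (picture, depth): 384x512x3 uint8, red, green, blue; 384x512 float32, m along the optical axis (not along the pixel's ray), 0 where there is no reading.
- camera_params(name): a dict with "fovy" (degrees; the focal length in pixels is half the picture's height over the tangent of half this angle, whatever the lens; pixels are square), "cx", "cy" (the principal point, pixels), "extrinsics" (4x4, takes a point from world to camera coordinates). Camera axes: x right, y down, z forward; pixel columns grow to the right and rows downward; lengths in m; the calibration is good to about 2 mm. A picture is of the moment at which its call begins. camera_params takes no time and is no camera call.
- bot.finish_job(): hands the job in; it is judged then, once.
The state is a dict: "time": time; "q": joint angles; "joint_velocities": joint speeds; "tau": joint torques, N m; "ee_pos": TCP position; "orientation": TCP orientation; "ft_force": force on the tool from outside, world axes, zero at the start; "ft_torque": the same for the moment, N m; "grip_width": finger opening in m; "finger_force": force on a finger pad.
Only numpy, scipy, OpenCV 4.12 (cv2) and the standard library are available. Lean on these libraries where they do the work, as an engineer would, in place of code of your own. Each camera call takes 0.05 s, during which the arm holds its last target. There are 200 camera calls.

## Working session

There is one attempt and no reset: what is moved stays moved. The work goes in short steps, Python scripts to look and compute and a tool call to move; the robot and the scene stay as the last step left them, time stands still between calls to the robot, and variables do not carry over. Pictures are saved under pics/ and viewed, at most 10 in all, crops included, and the job is handed in when it is done.

Besides the shell and the picture viewer there is one more tool, called after "Request:" as name(argument=value, ...), one argument or row to a line, values as JSON. jog_arm: Moves the arm, as the interface text tells. Shifts and turns lie within -1 to 1; 1 stands for 0.04 m of shift or 0.08 rad of turn. Its arguments: {"type":"object","properties":{"commands":{"type":"array"}},"required":["commands"]}

```bash
mkdir -p pics
cat > h.py <<'E'
import numpy as np, cv2
from plant import bot, read_camera, camera_params
def K(n):
    p=camera_params(n); f=192/np.tan(np.radians(p["fovy"])/2); return f,p["cx"],p["cy"],np.array(p["extrinsics"])
def cloud(n,d):
    f,cx,cy,E=K(n); v,u=np.mgrid[0:384,0:512]; P=np.stack([(u-cx)/f*d,(v-cy)/f*d,d],-1)
    return (P-E[:3,3])@E[:3,:3]
def proj(n,X):
    f,cx,cy,E=K(n); c=E[:3,:3]@np.array(X)+E[:3,3]; return f*c[0]/c[2]+cx,f*c[1]/c[2]+cy
def ray(n,u,v,z):
    f,cx,cy,E=K(n); d=E[:3,:3].T@np.array([(u-cx)/f,(v-cy)/f,1]); o=-E[:3,:3].T@E[:3,3]; return o+d*(z-o[2])/d[2]
E
python3 - <<'E'
from h import *
o=bot.get_obs(); print(o,bot.tip_reach)
for n in("top","side"):
    im,d=read_camera(n); np.savez(f"{n}0.npz",im=im,d=d); cv2.imwrite(f"pics/{n}0.png",cv2.resize(im[...,::-1],(800,600)))
    f,cx,cy,E=K(n); print(n,f,cx,cy,(-E[:3,:3].T@E[:3,3]).round(3),E[2,:3].round(3))
E
```

```text
{'time': 0.0, 'q': array([-1.45660433e+00,  2.59195534e-01,  2.07790494e-02,  1.33369179e+00,
       -2.00548012e-05,  1.41822700e+00]), 'joint_velocities': array([-4.30139032e-05,  5.33825731e-04,  1.38552498e-03, -1.02059268e-04,
       -1.87663576e-03,  1.93910971e-04]), 'tau': array([-6.33875916e-04, -5.55645919e+01,  3.44524384e+01,  1.38646108e-02,
       -2.22091894e-04,  1.66093997e-05]), 'ee_pos': array([ 0.14496339, -0.53030212,  0.25267113]), 'orientation': array([[ 9.64629708e-01,  2.63608608e-01, -1.69413155e-04],
       [ 2.63608601e-01, -9.64628847e-01,  1.30112170e-03],
       [ 1.79566064e-04, -1.29975941e-03, -9.99999139e-01]]), 'ft_force': array([-0.10322636,  0.1837666 ,  0.08281682]), 'ft_torque': array([-0.00241395, -0.00784382, -0.05982991]), 'finger_force': 0.0, 'grip_width': 0.08572532616936657} 0.022
top 407.1999770482631 253.78559895124175 191.7373988600026 [0.274 0.09  1.108] [ 0.185 -0.037 -0.982]
side 370.920099496387 248.72447455227515 191.5818831752556 [0.129 1.083 0.54 ] [ 0.319 -0.855 -0.41 ]
```

View pics/top0.png

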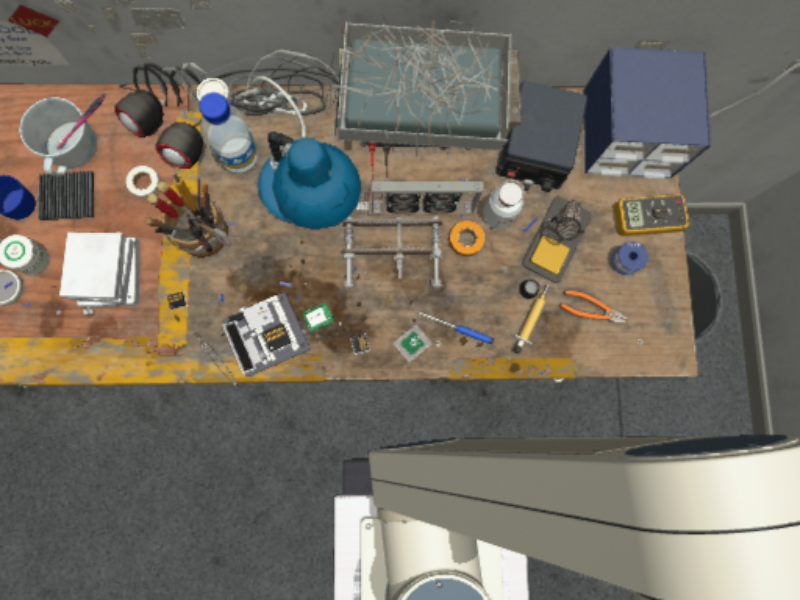

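View pics/side0.png

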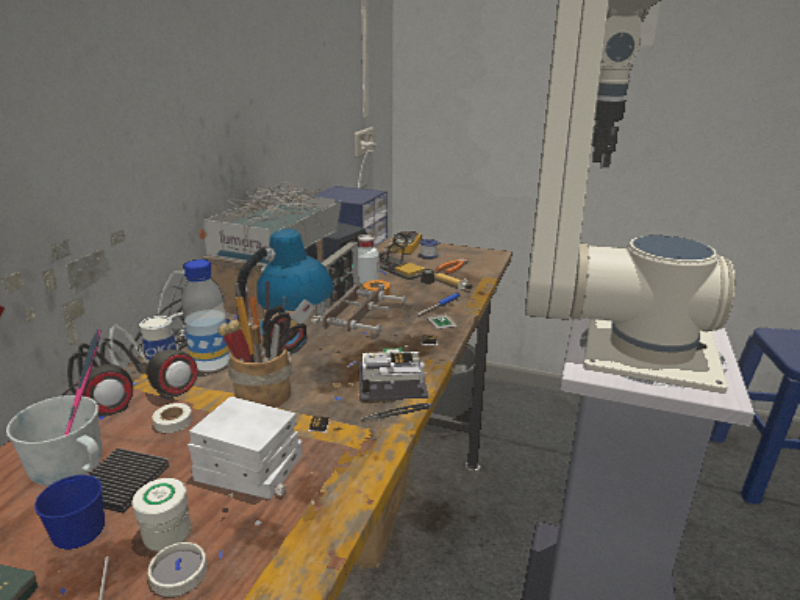

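The top picture shows the jig at (265,335) of 800x600. Things that could be taken for the control module are the one in the jig at (275,340), the loose one at (359,344) and the loose one at (176,299). The description fits the one in the jig, on the ledges. I'll check it in a close crop.

Run:
```python
from h import *
z=np.load("top0.npz"); im=z["im"][...,::-1]; d=z["d"]
a=cv2.resize(im[180:250,130:210],(640,560),interpolation=cv2.INTER_NEAREST); cv2.imwrite("pics/c0.png",a)
z2=np.load("side0.npz"); cv2.imwrite("pics/c1.png",cv2.resize(z2["im"][205:275,210:300,::-1],(720,560),interpolation=cv2.INTER_NEAREST))
P=cloud("top",d)
print((P[182:250:4,134:206:4,2]*1000).round().astype(int))
for u,v in((170,215),(134,182),(206,250)): print(u,v,P[v,u].round(3))
```

```text
[[  -2   -2    2    1   -1    0   -2   -2   -2   -2    0   -5    3    2
    -3    1   -2   -2]
 [  -2   -2   -3   -4   -6    1   -2   -5   -1   -3    3    0   -1   -1
    -1    0   -1   -1]
 [  -2   -1   -3    1    0    0   -1   -3   -2    1   32   10    9   -1
    -2   -1    3   -3]
 [  -4   -4   -1    1    0    2    1    2   46   41    9   33    5    2
    -1   -1   -2   -3]
 [  -5    0   -3   -1   -2   46   47   46   42   42   10   26    6   10
    -3   -4    0    6]
 [   2    0   -5   12   20   21   50   48   45   40   11   27   34   11
    -1    1    4    8]
 [  -3    1   -2   42 1108   11   46   46   45   45    7   11   34   11
    11    5    2    6]
 [  -2   -1    2   47   42   40   43   48   24   12   37   35   34   24
     9    4    4    2]
 [   0   -2    1   46   43   40    9   49   34   37   39   39   37   33
     6    6    2    1]
 [   2   -1   -3   -5   46   39   36   46   36   37   36   38   35   30
    10   11    0    2]
 [  10   -5    0   -4   52   43   39   41   48   25   37   37    8   10
    30    6   -2   -3]
 [   3    5    1    4   51   44   40   40   47   32   23   10    7    9
    10    0    2    0]
 [   3    2    3    5    3   49   46   39   40   46   20    9    6    4
     7    0    3    0]
 [   2    3    5    5   -2   48   45   42    7    9    3    4    4    1
     5    2    3    4]
 [   0    3   10    1    0    3    8   11    3    6    3    4    6    3
    -1    1    4    2]
 [   0    3    5    9   -1    1    0   -1   -2    2    0    3   -2    2
     0    1    4   -1]
 [-748 -746 -746 -747    8 -752 -762 -749 -751 -758 -756 -754 -743 -746
  -758 -752 -754 -748]]
170 215 [0.415 0.272 0.033]
134 182 [ 0.512  0.379 -0.002]
206 250 [ 0.358  0.24  -0.76 ]
```

View pics/c0.png

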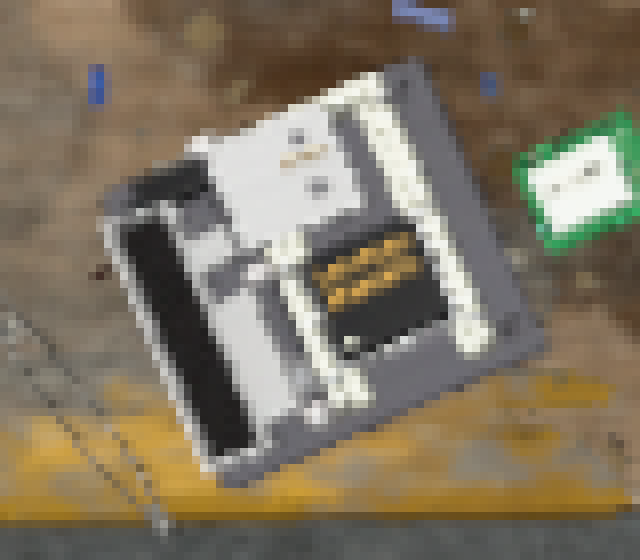

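View pics/c1.png

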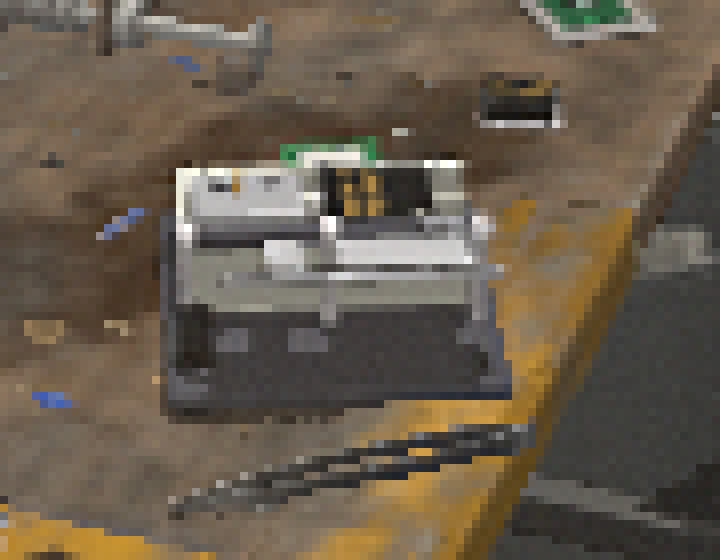

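The crop confirms it: the large black module with brass pads sits on the ledges at crop (380,290). The plate corners are at about (418,62), (545,348), (235,487) and (108,195).

Run:
```python
from h import *
def w(c,z): return ray("top",130+c[0]/8-.5,180+c[1]/8-.5,z)[:2]
c=[(418,62),(545,348),(235,487),(108,195)]; J=np.array([(34,-43),(-78,-43),(-78,75),(34,75)])/1000.
W=np.array([w(p,.01) for p in c])
def fit(J,W):
    a=J-J.mean(0); b=W-W.mean(0); yaw=np.arctan2((a[:,0]*b[:,1]-a[:,1]*b[:,0]).sum(),(a*b).sum())
    R=np.array([[np.cos(yaw),-np.sin(yaw)],[np.sin(yaw),np.cos(yaw)]]); t=W.mean(0)-R@J.mean(0); return yaw,R,t
y,R,t=fit(J,W); print("yaw",y,"t",t,"res mm",((W-J@R.T-t)*1000).round(1).tolist())
toj=lambda p:((R.T@(p-t))*1000).round(1)
for p in[(310,258),(415,225),(450,318),(345,358)]: print("mod",toj(w(p,.038)))
for p in[(492,350),(455,352),(372,400),(340,405)]: print("guide end",toj(w(p,.035)))
for p in[(262,440),(215,475)]: print("bar rear", toj(w(p,.040)),toj(w(p,.051)))
# depth-based: guide tops & plate edges
d=np.load("top0.npz")["d"]; P=cloud("top",d); Q=((P[...,:2]-t)@R)*1000; Z=P[...,2]*1000
m=(Z>31)&(Z<42)&(np.abs(Q[...,0]+20)<45)&(Q[...,1]<-18)&(Q[...,1]>-40)
print("right guide y med",np.median(Q[m][:,1]),"x",Q[m][:,0].min(),"z",np.median(Z[m]))
im=np.load("side0.npz")["im"]
for j,z in zip(J,[.01]*4):
    u,v=proj("side",[*(R@j+t),z]); print("side crop",(u-210)*8,(v-205)*8)
```

```text
yaw 0.42180623169643633 t [0.44886392 0.269119  ] res mm [[-3.4, 1.8], [0.4, 3.2], [3.2, -2.3], [-0.3, -2.6]]
mod [-21.   16.5]
mod [-25.2 -19. ]
mod [-58.3 -17.3]
mod [-56.1  18.9]
guide end [-73.3 -25.4]
guide end [-68.8 -14.2]
guide end [-72.   16.6]
guide end [-69.2  26.7]
bar rear [-69.9  53.4] [-71.6  51.9]
bar rear [-74.   71.5] [-75.7  69.8]
right guide y med -23.711977251523365 x -64.18985539824953 z 34.15302408612996
side crop 162.7493163403817 197.46688846668394
side crop 477.0213039431587 187.6786979458234
side crop 519.5113139590612 371.6602333061569
side crop 169.79647229619036 383.848942462238
```

```bash
cat > ln.py <<'E'
from h import *
g=cv2.cvtColor(np.load("top0.npz")["im"],cv2.COLOR_RGB2GRAY).astype(float)
def W(px,z): return np.array([ray("top",u,v,z)[:2] for u,v in px])
def line(px,z,nm):
    w=W(px,z); vx,vy,x,y=cv2.fitLine(w.astype(np.float32),cv2.DIST_HUBER,0,1e-4,1e-4).ravel()
    if vx<0:vx,vy=-vx,-vy
    print(nm,"yaw",round(float(np.arctan2(vy,vx)),3),"pt",round(float(x),4),round(float(y),4),"n",len(px)); return vx,vy,x,y
def cross(f0,f1,rows,fall,z,nm,col=False):
    # falling/rising steepest gradient, subpixel, near the line u=f0+f1*v
    px=[]
    for v in rows:
        c=f0+f1*v; us=np.arange(int(c)-4,int(c)+5); pr=(g[us,v] if col else g[v,us]); dd=np.diff(pr)*(-1 if fall else 1)
        k=int(np.argmax(dd))
        if dd[k]<15: continue
        s=slice(max(k-1,0),k+2); wt=np.clip(dd[s],0,None); p=((us[:-1][s]+.5)*wt).sum()/wt.sum(); px.append((v,p) if col else (p,v))
    return line(px,z,nm)
if __name__=="__main__":
    # guide right outer edge: crop (385,75)->(492,345)
    r=lambda a,b:((130+a[0]/8-.5),(180+a[1]/8-.5),(130+b[0]/8-.5),(180+b[1]/8-.5))
    def go(a,b,fall,z,nm,col=False):
        u0,v0,u1,v1=r(a,b)
        if col: s=(v1-v0)/(u1-u0); lo,hi=sorted((u0,u1)); return cross(v0-s*u0,s,range(int(lo)+2,int(hi)-1),fall,z,nm,True)
        s=(u1-u0)/(v1-v0); return cross(u0-s*v0,s,range(int(v0)+2,int(v1)-1),fall,z,nm)
    go((385,75),(492,345),True,.035,"guideR outer y=-28")
    go((418,62),(545,348),False,.010,"plate right y=-43")
    go((110,235),(210,470),True,.051,"bar outer edge")
    go((175,210),(250,440),False,.040,"bar inner")
    go((345,358),(450,318),False,.038,"mod rear (black)",True)
    go((210,140),(340,95),False,.035,"endstop/flap",True)
    go((235,487),(545,348),False,.010,"plate rear x=-78",True)
E
python3 ln.py
```

```text
guideR outer y=-28 yaw 0.42 pt 0.4463 0.2383 n 31
plate right y=-43 yaw 0.488 pt 0.4382 0.2226 n 6
bar outer edge yaw 0.423 pt 0.3959 0.3208 n 27
bar inner yaw 0.429 pt 0.4076 0.3103 n 26
mod rear (black) yaw -1.282 pt 0.396 0.2482 n 10
endstop/flap yaw -1.142 pt 0.4711 0.2896 n 14
plate rear x=-78 yaw -1.155 pt 0.3692 0.2565 n 36
```

The measurements agree on a yaw of about 0.42 (guide 0.420, bar 0.423, plate rear edge 0.416). The origin is (0.449, 0.269). The module is at jig x of about -38, y about 0, with its rear at -58. First leg: swing out, set the fingers and check joint 6.

Request:
jog_arm(
  commands=[0,0,1,0.6,0.7,0,0.5,0,0,0.95,0.6,0.7,0,0.5,0,0,0,0.6,0.7,0,0.5,0,0,0,0.6,0.7,0,0.5,0,0,0,0.6,0.7,0,0.5,0,0,0,0.6,0.7,0,0.5,0,0,0,0.6,0.7,0,0.5,0,0,0,0.6,0.7,0,0.5,0,0,0,0.6,0.7,0,0.5,0,0,0,0.6,0.7,0,0.5,0,0,0,0.6,0.7,0,0.5,0,0,0,0.6,0.7,0,0.5],
)

```text
time: 1.1
ee_pos: [0.4338, -0.1928, 0.2532]
orientation: [[0.912, 0.41, -0.0], [0.41, -0.912, 0.0], [-0.0, -0.0, -1.0]]
ft_force: [1.3, -0.8, -1.1]
grip_width: 0.0427
finger_force: 0.0
```

Run:
```python
from h import *
o=bot.get_obs(); print(o["q"].round(3),o["ee_pos"].round(4),o["orientation"].round(3),o["grip_width"],bot.tip_reach,o["time"])
P=cloud("top",np.load("top0.npz")["d"]); m=(P[...,0]>.25)&(P[...,0]<.55)&(abs(P[...,1])<.42)&(P[...,2]>.06)&(P[...,2]<1); Q=P[m]; print(len(Q), Q[:,2].max() if len(Q) else 0, Q.min(0) if len(Q) else 0)
```

```text
[-0.595  0.13  -0.144  1.297 -0.     2.124] [ 0.4338 -0.1928  0.2532] [[ 0.912  0.41  -0.   ]
 [ 0.41  -0.912  0.   ]
 [-0.    -0.    -1.   ]] 0.042745865592039814 0.022 1.1
2001 0.7576831320374814 [ 0.25000581 -0.17915025  0.10062604]
```

Joint 6 would run out of range, so I'll turn the tool half a turn (+π), which gives the same finger line. I'll check what stands tall on the way.

Run:
```python
from h import *
P=cloud("top",np.load("top0.npz")["d"])[:270]
for z0 in(.06,.1,.2):
  m=(P[...,0]>.2)&(P[...,0]<.62)&(P[...,1]>-.3)&(P[...,1]<.42)&(P[...,2]>z0)&(P[...,2]<1); Q=P[m]; print(z0,len(Q))
  if len(Q): print(np.percentile(Q,[1,50,99],axis=0).round(3))
```

```text
0.06 1699
[[ 0.548 -0.258  0.062]
 [ 0.597  0.213  0.12 ]
 [ 0.62   0.419  0.16 ]]
0.1 1165
[[0.546 0.127 0.101]
 [0.599 0.203 0.133]
 [0.619 0.418 0.162]]
0.2 0
```

Request:
jog_arm(
  commands=[0,0,1,0,0.4,0,0.5,0,0,1,0,0.4,0,0.5,0,0,1,0,0.4,0,0.5,0,0,1,0,0.4,0,0.5,0,0,1,0,0.4,0,0.5,0,0,1,0,0.4,0,0.5,0,0,1,0,0.4,0,0.5,0,0,1,0,0.4,0,0.5,0,0,1,0,0.4,0,0.5,0,0,1,0,0.4,0,0.5,0,0,1,0,0.4,0,0.5,0,0,1,0,0.4,0,0.5,0,0,1,0,0.4,0,0.5,0,0,1,0,0.4,0,0.5,0,0,1,0,0.4,0,0.5,0,0,1,0,0.4,0,0.5,0,0,1,0,0.4,0,0.5,0,0,1,0,0.4,0,0.5,0,0,1,0,0.4,0,0.5,0,0,1,0,0.4,0,0.5],
)

```text
time: 2.77
ee_pos: [0.4327, 0.1263, 0.253]
orientation: [[-0.44, 0.898, -0.001], [0.898, 0.44, -0.0], [0.0, -0.001, -1.0]]
ft_force: [0.4, -0.1, 0.6]
grip_width: 0.0424
finger_force: 0.0
```

Request:
jog_arm(
  commands=[0,0,0.96,-0.0775,0.174,-0.166,0.5,0,0,0.96,-0.0775,0.174,-0.166,0.5,0,0,0.96,-0.0775,0.174,-0.166,0.5,0,0,0.96,-0.0775,0.174,-0.166,0.5,0,0,0.96,-0.0775,0.174,-0.166,0.5,0,0,0.96,-0.0775,0.174,-0.166,0.5,0,0,0.96,-0.0775,0.174,-0.166,0.5,0,0,0.96,-0.0775,0.174,-0.166,0.5,0,0,0.96,-0.0775,0.174,-0.166,0.5,0,0,0.96,-0.0775,0.174,-0.166,0.5,0,0,0.96,-0.0775,0.174,-0.166,0.5,0,0,0.96,-0.0775,0.174,-0.166,0.5,0,0,0.96,-0.0775,0.174,-0.166,0.5,0,0,0.96,-0.0775,0.174,-0.166,0.5,0,0,0.96,-0.0775,0.174,-0.166,0.5,0,0,0.96,-0.0775,0.174,-0.166,0.5,0,0,0.96,-0.0775,0.174,-0.166,0.5,0,0,0.96,-0.0775,0.174,-0.166,0.5,0,0,0.96,-0.0775,0.174,-0.166,0.5,0,0,0.96,-0.0775,0.174,-0.166,0.5,0,0,0,0,0,0,0.5],
)

```text
invalid input
```

21 rows is one too many; I'll drop the last.

Request:
jog_arm(
  commands=[0,0,0.96,-0.0775,0.174,-0.166,0.5,0,0,0.96,-0.0775,0.174,-0.166,0.5,0,0,0.96,-0.0775,0.174,-0.166,0.5,0,0,0.96,-0.0775,0.174,-0.166,0.5,0,0,0.96,-0.0775,0.174,-0.166,0.5,0,0,0.96,-0.0775,0.174,-0.166,0.5,0,0,0.96,-0.0775,0.174,-0.166,0.5,0,0,0.96,-0.0775,0.174,-0.166,0.5,0,0,0.96,-0.0775,0.174,-0.166,0.5,0,0,0.96,-0.0775,0.174,-0.166,0.5,0,0,0.96,-0.0775,0.174,-0.166,0.5,0,0,0.96,-0.0775,0.174,-0.166,0.5,0,0,0.96,-0.0775,0.174,-0.166,0.5,0,0,0.96,-0.0775,0.174,-0.166,0.5,0,0,0.96,-0.0775,0.174,-0.166,0.5,0,0,0.96,-0.0775,0.174,-0.166,0.5,0,0,0.96,-0.0775,0.174,-0.166,0.5,0,0,0.96,-0.0775,0.174,-0.166,0.5,0,0,0.96,-0.0775,0.174,-0.166,0.5,0,0,0.96,-0.0775,0.174,-0.166,0.5],
)

```text
time: 4.43
ee_pos: [0.3706, 0.2649, 0.1199]
orientation: [[-0.913, -0.409, -0.001], [-0.409, 0.913, -0.0], [0.001, -0.0, -1.0]]
ft_force: [0.2, -0.9, -0.3]
grip_width: 0.0423
finger_force: 0.0
```

Request:
jog_arm(
  commands=[0,0,0,0,0,0,0.5],
)

```text
time: 4.52
ee_pos: [0.3699, 0.2651, 0.1193]
orientation: [[-0.912, -0.409, -0.002], [-0.409, 0.912, -0.001], [0.002, 0.0, -1.0]]
ft_force: [-0.6, -0.5, -0.3]
grip_width: 0.0431
finger_force: 0.0
```

Run:
```python
from h import *
o=bot.get_obs(); print(o["q"].round(3),o["ee_pos"].round(4),o["orientation"].round(3).tolist(),o["ft_force"])
im,d=read_camera("side"); np.savez("side1.npz",im=im,d=d)
u,v=map(int,proj("side",o["ee_pos"]-[0,0,.02])); print(u,v)
u0,v0=u-45,v-35; print(u0,v0)
cv2.imwrite("pics/s1.png",cv2.resize(im[v0:v0+75,u0:u0+100,::-1],(800,600),interpolation=cv2.INTER_NEAREST))
```

```text
[ 0.437  0.185 -0.438  0.95   0.     0.015] [0.3699 0.2651 0.1193] [[-0.912, -0.409, -0.002], [-0.409, 0.912, -0.001], [0.002, 0.0, -1.0]] [-0.64831027 -0.54025677 -0.26346585]
272 212
227 177
```

View pics/s1.png

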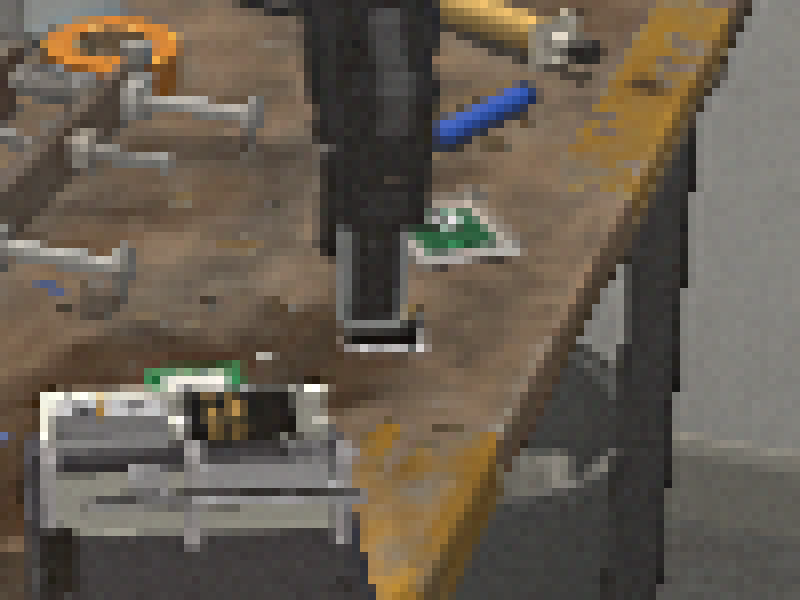

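The picture shows the near finger ending at about (375,322). Behind it at (385,335) is a look-alike on the bench. I'll get the tip's position from depth.

Run:
```python
from h import *
z=np.load("side1.npz"); P=cloud("side",z["d"]); t=np.array([.4489,.2691]); c,s=np.cos(.42),np.sin(.42); R=np.array([[c,-s],[s,c]])
Q=np.concatenate([(P[...,:2]-t)@R,P[...,2:]],-1)*1000
def tab(us,vs):
  for v in vs: print(v,[tuple(Q[v,u].round().astype(int).tolist()) for u in us])
tab((268,270,272,275,277,279),range(204,222,2))
```

```text
204 [(-65, 9, 113), (-61, 82, 149), (-66, 82, 149), (-73, 81, 149), (-78, 84, 150), (-83, 81, 148)]
206 [(-66, 6, 106), (-64, 58, 132), (-69, 62, 134), (-76, 64, 135), (-82, 58, 132), (-126, -196, 4)]
208 [(-66, 7, 101), (-65, 56, 125), (-69, 64, 130), (-76, 65, 130), (-82, 57, 125), (-125, -188, 1)]
210 [(-88, -176, 1), (-65, 57, 121), (-69, 65, 125), (-77, 61, 122), (-82, 56, 120), (-123, -172, 2)]
212 [(-87, -164, 0), (-65, 59, 116), (-69, 63, 118), (-77, 62, 117), (-83, 56, 114), (-122, -165, -2)]
214 [(-85, -151, 0), (-65, 59, 110), (-69, 62, 112), (-76, 65, 113), (-82, 60, 110), (-120, -151, -1)]
216 [(-84, -141, -2), (-65, 57, 104), (-70, 60, 105), (-77, 63, 107), (-83, 57, 103), (-118, -137, -1)]
218 [(-83, -126, -1), (-87, -112, 6), (-93, -110, 7), (-101, -106, 9), (-108, -109, 8), (-116, -120, 1)]
220 [(-81, -109, 1), (-87, -110, 0), (-93, -108, 2), (-102, -111, 0), (-108, -107, 1), (-114, -108, 1)]
```

Tip z is about 101 mm with the TCP at 119, so the tip is 18 mm ahead of the TCP. The bar finger is at jig (-74, 57), and the other fingertip is behind the module (front -64, module rear -58). Next I press down to a tip z of about 28.

Request:
jog_arm(
  commands=[0,0,0,0,0,-0.28,0.5,0,0,0,0,0,-0.28,0.5,0,0,0,0,0,-0.28,0.5,0,0,0,0,0,-0.28,0.5,0,0,0,0,0,-0.25,0.5,0,0,0,0,0,-0.08,0.5,0,0,0,0,0,-0.08,0.5,0,0,0,0,0,-0.08,0.5,0,0,0,0,0,0,0.5],
)

```text
time: 5.32
ee_pos: [0.3714, 0.2643, 0.0564]
orientation: [[-0.915, -0.404, 0.001], [-0.404, 0.915, -0.001], [-0.0, -0.001, -1.0]]
ft_force: [-0.1, -2.6, 5.4]
grip_width: 0.0424
finger_force: 2.6
```

Request:
jog_arm(
  commands=[0,0,0,0,0,-0.08,0.5,0,0,0,0,0,-0.08,0.5,0,0,0,0,0,-0.05,0.5,0,0,0,0,0,0,0.5,0,0,0,0,0,0,0.5],
)

```text
time: 5.73
ee_pos: [0.3723, 0.2644, 0.049]
orientation: [[-0.915, -0.404, 0.003], [-0.404, 0.915, -0.0], [-0.003, -0.001, -1.0]]
ft_force: [-0.3, -5.3, 10.6]
grip_width: 0.0425
finger_force: 5.6
```

Run:
```python
from h import *
o=bot.get_obs(); print(o["ee_pos"].round(4),o["ft_force"].round(1))
im,d=read_camera("side"); im2,d2=read_camera("top"); np.savez("s2.npz",im=im,d=d,im2=im2,d2=d2)
a=cv2.resize(im[205:265,215:305,::-1],(540,360),interpolation=cv2.INTER_NEAREST); b=cv2.resize(im2[185:245,130:190,::-1],(360,360),interpolation=cv2.INTER_NEAREST)
cv2.imwrite("pics/s2.png",cv2.resize(np.hstack([a,b]),(800,320)))
t=np.array([.4489,.2691]); c,s=np.cos(.42),np.sin(.42); R=np.array([[c,-s],[s,c]]); P=cloud("side",d); Q=np.concatenate([(P[...,:2]-t)@R,P[...,2:]],-1)*1000
P2=cloud("top",d2); Q2=np.concatenate([(P2[...,:2]-t)@R,P2[...,2:]],-1)*1000
m=(abs(Q2[...,0]-4)<15)&(abs(Q2[...,1])<30)&(Q2[...,2]>40); 
if m.sum(): A=Q2[m]; print("flap pts",m.sum(),np.polyfit(A[:,1],A[:,2],1),A[:,2].max())
```

```text
[0.3723 0.2644 0.049 ] [-0.3 -5.3 10.6]
flap pts 50 [-0.18421528 60.43076157] 66.3360410234608
```

View pics/s2.png

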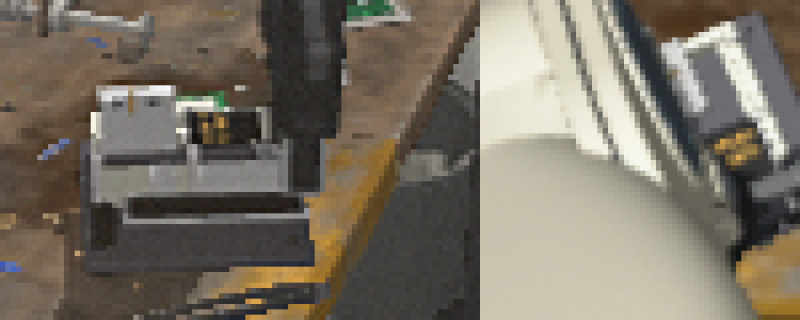

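The side view shows the flap up (edge at about 66 mm, roughly 0.6 rad), the bar pressed nearly level, and the module still in front. Now I push along jig +x.

Request:
jog_arm(
  commands=[0,0,0,0.07,0.03,0,0.5,0,0,0,0.07,0.03,0,0.5,0,0,0,0.07,0.03,0,0.5,0,0,0,0.07,0.03,0,0.5,0,0,0,0.07,0.03,0,0.5,0,0,0,0.07,0.03,0,0.5,0,0,0,0.07,0.03,0,0.5,0,0,0,0.07,0.03,0,0.5,0,0,0,0.07,0.03,0,0.5,0,0,0,0.07,0.03,0,0.5,0,0,0,0.07,0.03,0,0.5,0,0,0,0,0,0,0.5],
)

```text
time: 6.83
ee_pos: [0.4018, 0.278, 0.0484]
orientation: [[-0.914, -0.405, -0.0], [-0.405, 0.914, 0.0], [0.0, 0.0, -1.0]]
ft_force: [-3.3, -0.3, 7.1]
grip_width: 0.0428
finger_force: 3.6
```

```bash
cat > st.py <<'E'
import sys; from h import *
o=bot.get_obs(); t=np.array([.4489,.2691]); c,s=np.cos(.42),np.sin(.42); R=np.array([[c,-s],[s,c]])
print("tcp jig mm",((o["ee_pos"][:2]-t)@R*1000).round(1),o["ee_pos"][2],"F jig",(o["ft_force"][:2]@R).round(1),o["ft_force"][2].round(1),o["ft_torque"].round(2),o["time"])
im,d=read_camera("side"); im2,d2=read_camera("top")
a=cv2.resize(im[205:265,215:305,::-1],(540,360),interpolation=cv2.INTER_NEAREST); b=cv2.resize(im2[185:245,130:190,::-1],(360,360),interpolation=cv2.INTER_NEAREST)
cv2.imwrite(sys.argv[1],cv2.resize(np.hstack([a,b]),(800,320)))
E
python3 st.py pics/s3.png
```

```text
tcp jig mm [-39.4  27.3] 0.04841425731814789 F jig [-3.2  1.1] 7.1 [0.01 0.67 0.06] 6.8333
```

View pics/s3.png

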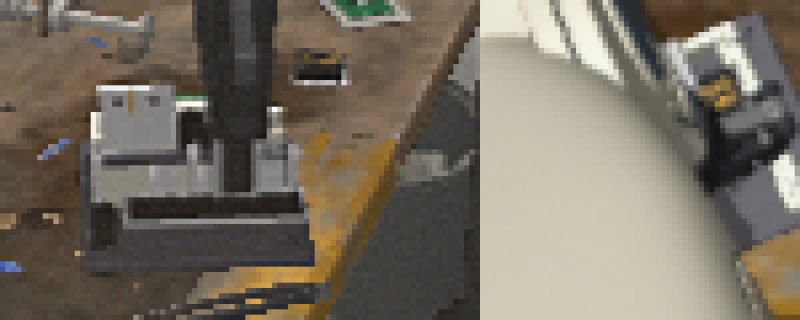

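The module is going in under the flap, with only about 3 N of push. About 11 mm remains.

Request:
jog_arm(
  commands=[0,0,0,0.05,0.02,0,0.5,0,0,0,0.05,0.02,0,0.5,0,0,0,0.05,0.02,0,0.5,0,0,0,0.05,0.02,0,0.5,0,0,0,0,0,0,0.5],
)

```text
time: 7.35
ee_pos: [0.4096, 0.2811, 0.0484]
orientation: [[-0.914, -0.405, -0.0], [-0.405, 0.914, 0.0], [0.0, 0.001, -1.0]]
ft_force: [-3.9, -1.0, 6.9]
grip_width: 0.0431
finger_force: 3.7
```

Request:
jog_arm(
  commands=[0,0,0,0.025,0.01,0,0.5,0,0,0,0.025,0.01,0,0.5,0,0,0,0,0,0,0.5],
)

```text
time: 7.6
ee_pos: [0.4113, 0.2819, 0.0484]
orientation: [[-0.914, -0.405, -0.001], [-0.405, 0.914, 0.0], [0.0, 0.001, -1.0]]
ft_force: [-5.7, -0.5, 8.6]
grip_width: 0.0429
finger_force: 3.8
```

```bash
python3 st.py pics/s4.png
```

```text
tcp jig mm [-29.1  27. ] 0.04841634941528687 F jig [-5.4  1.9] 8.6 [-0.11  1.05  0.08] 7.6
```

Request:
jog_arm(
  commands=[0,0,0,0.025,0.01,0,0.5,0,0,0,0.025,0.01,0,0.5,0,0,0,0,0,0,0.5,0,0,0,0,0,0,0.5],
)

```text
time: 8.03
ee_pos: [0.4132, 0.2827, 0.0484]
orientation: [[-0.914, -0.405, -0.001], [-0.405, 0.914, 0.0], [0.0, 0.001, -1.0]]
ft_force: [-4.2, -0.6, 6.5]
grip_width: 0.0428
finger_force: 3.7
```

Request:
jog_arm(
  commands=[0,0,0,0.025,0.01,0,0.5,0,0,0,0,0,0,0.5],
)

```text
time: 8.2
ee_pos: [0.4142, 0.2831, 0.0484]
orientation: [[-0.914, -0.405, -0.001], [-0.405, 0.914, 0.0], [0.001, 0.001, -1.0]]
ft_force: [-5.6, -0.9, 8.0]
grip_width: 0.0425
finger_force: 3.8
```

```bash
python3 st.py pics/s5.png
```

```text
tcp jig mm [-26.   26.9] 0.048411509306442016 F jig [-5.4  1.4] 8.0 [-0.07  1.12  0.17] 8.2
```

View pics/s5.png

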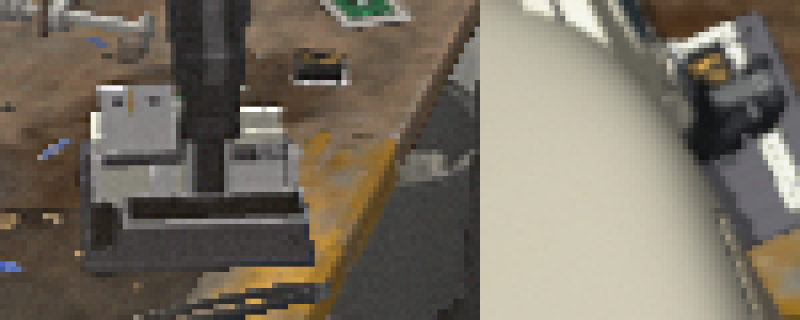

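No stop force yet, so I continue in 1 mm steps.

Request:
jog_arm(
  commands=[0,0,0,0.025,0.01,0,0.5,0,0,0,0,0,0,0.5],
)

```text
time: 8.47
ee_pos: [0.4145, 0.2831, 0.0483]
orientation: [[-0.914, -0.405, -0.002], [-0.405, 0.914, -0.0], [0.002, 0.001, -1.0]]
ft_force: [-8.7, -3.0, 9.3]
grip_width: 0.0429
finger_force: 6.2
```

Request:
jog_arm(
  commands=[0,0,0,0.025,0.01,0,0.5,0,0,0,0,0,0,0.5],
)

```text
time: 8.63
ee_pos: [0.4146, 0.2831, 0.0482]
orientation: [[-0.914, -0.405, -0.004], [-0.405, 0.914, -0.001], [0.004, 0.0, -1.0]]
ft_force: [-11.5, -3.8, 12.4]
grip_width: 0.0426
finger_force: 7.8
```

The motion stopped and force is rising, so it's blocked. I'll check whether that's the end stop, using the expected home outline projected in the top view.

Run:
```python
from h import *
im,d=read_camera("top"); a=cv2.resize(im[180:215,155:190,::-1],(560,560),interpolation=cv2.INTER_NEAREST)
t=np.array([.4489,.2691]); c,s=np.cos(.42),np.sin(.42); R=np.array([[c,-s],[s,c]])
for n,j,z in(("blk front R",(.0205,-.02),.038),("blk front L",(.0205,0),.038),("blk rear R",(-.0165,-.02),.038),("stop face R",(.022,-.0227),.035),("stop face mid",(.022,0),.035)):
    u,v=proj("top",[*(R@j+t),z]); p=(int((u-155+.5)*16),int((v-180+.5)*16)); print(n,p); cv2.circle(a,p,4,(0,0,255),1)
cv2.imwrite("pics/t6.png",a)
```

```text
blk front R (327, 199)
blk front L (215, 248)
blk rear R (415, 400)
stop face R (342, 188)
stop face mid (215, 244)
```

View pics/t6.png

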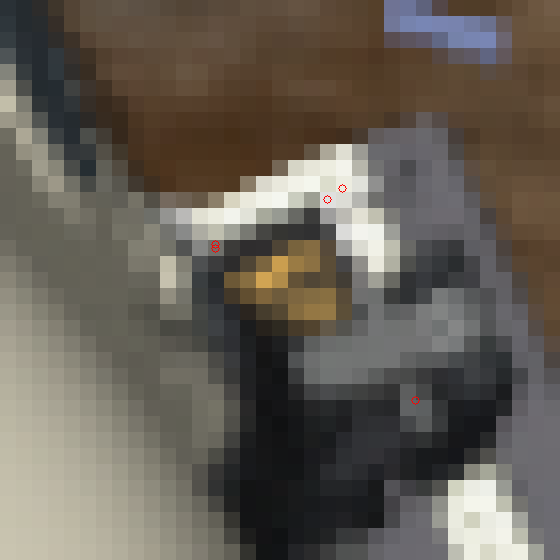

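The black module's front lies right against the white end stop at about (290,215), so it is home. I back off 6 mm with the flap still held, then raise slowly.

Request:
jog_arm(
  commands=[0,0,0,-0.04,-0.02,0,0.5,0,0,0,-0.05,-0.02,0,0.5,0,0,0,-0.05,-0.02,0,0.5,0,0,0,-0.05,-0.02,0,0.5,0,0,0,0,0,0.08,0.5,0,0,0,0,0,0.08,0.5,0,0,0,0,0,0.08,0.5,0,0,0,0,0,0.08,0.5,0,0,0,0,0,0.08,0.5,0,0,0,0,0,0.1,0.5,0,0,0,0,0,0.2,0.5,0,0,0,0,0,0.4,0.5,0,0,0,0,0,0.6,0.5,0,0,0,0,0,0.8,0.5,0,0,0,0,0,0.8,0.5,0,0,0,0,0,0.8,0.5],
)

```text
time: 10.02
ee_pos: [0.4088, 0.2804, 0.2137]
orientation: [[-0.914, -0.405, -0.0], [-0.405, 0.914, -0.0], [0.0, -0.0, -1.0]]
ft_force: [0.4, 1.2, -0.4]
grip_width: 0.0425
finger_force: 0.0
```

Request:
jog_arm(
  commands=[0,0,0,-0.3,-0.8,0.3,0.5,0,0,0,-0.3,-0.8,0.3,0.5,0,0,0,0,-0.8,0.3,0.5,0,0,0,0,-0.8,0.3,0.5,0,0,0,0,-0.8,0,0.5,0,0,0,0,-0.8,0,0.5,0,0,0,0,-0.8,0,0.5,0,0,0,0,0,0,0.5,0,0,0,0,0,0,0.5],
)

```text
time: 10.77
ee_pos: [0.3851, 0.0552, 0.2602]
orientation: [[-0.916, -0.401, 0.001], [-0.401, 0.916, -0.0], [-0.0, -0.0, -1.0]]
ft_force: [0.1, 0.4, -0.3]
grip_width: 0.0424
finger_force: 0.0
```

Run:
```python
from h import *
im,d=read_camera("top"); ims,ds=read_camera("side")
a=cv2.resize(im[180:250,130:210,::-1],(400,350),interpolation=cv2.INTER_NEAREST);b=cv2.resize(ims[205:275,215:295,::-1],(400,350),interpolation=cv2.INTER_NEAREST)
cv2.imwrite("pics/f.png",np.hstack([a,b]))
t=np.array([.4489,.2691]); c,s=np.cos(.42),np.sin(.42); R=np.array([[c,-s],[s,c]]); P=cloud("top",d); Q=np.concatenate([(P[...,:2]-t)@R,P[...,2:]],-1)*1000
m=(abs(Q[...,0]-5)<14)&(abs(Q[...,1]-10)<14)&(Q[...,2]>40); A=Q[m]; print(len(A),np.polyfit(A[:,1],A[:,2],1)); print(bot.get_obs()["ft_force"].round(1),bot.get_obs()["ee_pos"].round(3))
P0=cloud("top",np.load("top0.npz")["d"]);Q0=np.concatenate([(P0[...,:2]-t)@R,P0[...,2:]],-1)*1000
m=(abs(Q0[...,0]-5)<14)&(abs(Q0[...,1]-10)<14)&(Q0[...,2]>36);A=Q0[m];print("before",np.polyfit(A[:,1],A[:,2],1))
```

```text
112 [-0.07755926 49.98402804]
[-0.3  1.   0.4] [0.385 0.057 0.26 ]
before [ 0.20994611 42.25993111]
```

View pics/f.png

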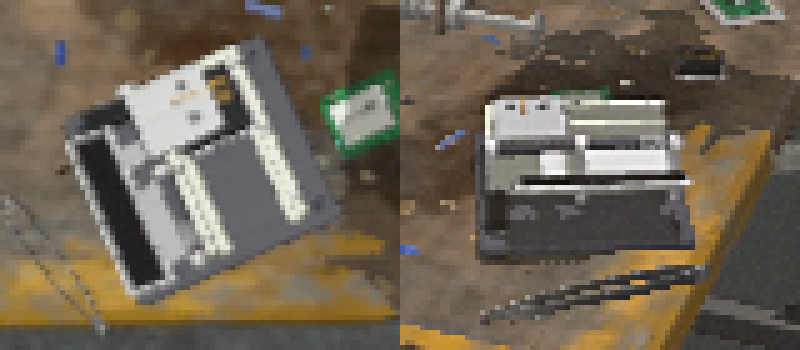

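The module is under the lowered flap and home, the hand is clear and the bystanders haven't moved. One number check of the module's rear edge, then I hand in.

Run:
```python
from h import *
t=np.array([.4489,.2691]); c,s=np.cos(.42),np.sin(.42); R=np.array([[c,-s],[s,c]])
for x,y in((165,150),(205,138),(245,122)): print((((ray("top",130+x/5-.5,180+y/5-.5,.038)[:2])-t)@R*1000).round(1))
print(bot.finish_job())
```

```text
[-9.3 27.9]
[-12.    6.4]
[-12.9 -16. ]
the job is handed in; nothing more can be done
None
```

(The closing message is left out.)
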